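# Stirrer up four clicks

## Task

On the magnetic stirrer, push the fin of the click-stop dial round clockwise (seen from above) with a fingertip by exactly four clicks from where it stands, never pinching the fin and never going past the fourth click. Then press the round start button fully down with a fingertip and let it spring back. Leave the beaker, the bottle and the stapler where they stand, and finish clear of everything.

Things in the scene. Friction and masses are not known exactly. Their poses are not given: they have to be found in the camera images.
- stirrer: Low white plastic box 270 (x) x 210 (y) x 65 mm high, fixed on the table. Origin: centre of its underside; -x is its front. Top deck 65 mm above the table. On the deck: a steel plate, radius 66, 9 mm thick, centred 55 mm behind the origin; and, 85 mm in front of the origin, the dial and the start button side by side, 104 mm apart, either one on the left.
- dial_center (a point): On the dial's upright axis at the face of its disc, 79 mm above the table; does not turn. The dial is a black disc of radius 40 mm, face 14 mm above the deck, with one upright radial metal fin: 12 mm thick, reaching from 8 to 40 mm from the axis, 22 mm high (top 101 mm above the table). With joint dial at 0 the fin points along this point's +x.
- fin_mid (a point): Point in the middle of the fin's thickness and height, 28 mm from the dial's axis and 11 mm above the disc's face; it turns with the dial. The point's +x points outwards along the fin, +z up; the fin's pushing (trailing) face for a clockwise turn is on its +y side, 6 mm from this point. Fingers that load both faces at once count as pinching.
- dial (a joint): Turn of the dial, rad: 0 at the start, growing clockwise seen from above. Click stops every 30 degrees (0.524 rad); the fourth click is at 2.094. Once past half-way between two stops it jumps forward into the next by itself. Getting over a click takes 0.10 to 0.20 N m (4 to 9 N pushed on the fin). No end stop near the fourth click.
- start_top (a point): Centre of the upper face of the start button: a round steel push button, radius 14 mm, in a low grey housing on the deck. Pressed straight down.
- start (a joint): How far the start button is pushed down, m: 0 released, 0.006 fully down (about 5 N). It springs back.
- beaker: Glass beaker, radius 36 mm, 70 mm high, loose on the stirrer's steel plate. Origin: centre of its underside.
- bottle: Green glass bottle with a steel cap, radius 31 mm, 190 mm high, loose on the table on the stirrer's left. Origin: centre of its underside.
- stapler: Black stapler lying on the table on the stirrer's right, 145 (x) x 36 (y) x 60 mm. Origin: centre of its underside.

How it is judged:
On the way, in this order (a step that is already met when the one before it is completed fails the run):
1. the dial rests in its fourth click (value of joint dial between 1.95477 and 2.23402 rad), for 0.3 s.
2. the start button is pressed down, the dial still in its fourth click (all of step 1 and value of joint start above 0.0045 m), for 0.05 s.
At the end, for the whole second after the job is handed in: The dial rests in its fourth click (120 degrees clockwise from the start, within 7 degrees), the start button has been pressed after that and has sprung back (within 1.5 mm), and beaker, bottle and stapler are within 20 mm of where they stood (value of joint dial between 1.97222 and 2.21657 rad and velocity of joint dial between -0.1 and 0.1 rad/s and value of joint start below 0.0015 m and distance of each of beaker, bottle, stapler from where it was at the start of the episode below 0.02 m); the robot touches nothing.
It fails at once if the dial goes past the fourth click (more than 135 degrees) (value of joint dial above 2.3911 rad).
It fails at once if the dial is turned back a click beyond its start (value of joint dial below -0.261799 rad).
It fails at once if the fin is pinched: both its faces are loaded by the fingers (contact force between the fingers and dial_c1 above 2 N and contact force between the fingers and dial_c2 above 2 N).
It fails at once if the start button is pressed before the fourth click (value of joint start above 0.0045 m and value of joint dial below 1.8326 rad).
It fails at once if the beaker, the bottle or the stapler is moved more than 20 mm or tipped (distance of any of beaker, bottle, stapler from where it was at the start of the episode above 0.02 m or angle between any of beaker, bottle, stapler's own z axis and vertical above 0.35 rad).
It also fails if it takes over 61 s, if anything falls off the work surface, if the arm or the gripper's body presses on something with over 40 N, if the wrist force passes 120 N, or if a joint passes its speed limit or range.

## Robot

A 6-joint arm with a two-finger parallel gripper is mounted at the origin on the work surface. World frame = base frame: x ahead of the robot, y to its left, z up, the work surface at z = 0. Lengths are in m, angles in rad, forces in N, time in s.
With the tool pointing down it reaches from about 0.2 to 0.875 m from the base axis. Payload 3.4 kg.
Tool frame: the origin (TCP) lies midway between the tips of the shut fingers; the grasp point (between the pads) lies grasp_offset behind it (grasp_offset is the distance from the TCP to the grasp point, in m); z points along the fingers, y is the line along which they close (so a half turn about z gives the same grasp; the last joint's range is limited). The gripper opens to 94 mm and grips with 3 to 60 N. Pads are 16 mm wide; open, the fingers measure 119 mm over their backs; the gripper's body (75 mm by 177 mm) begins 78 mm behind the grasp point.
Start: joints at [-1.236, 0.276, 1.505, -0, 1.361, -0.121], TCP at [0.253, -0.516, 0.18] pointing down, gripper open.
Joint ranges: [-2.89, 2.89], [-0.75, 2.08], [0.22, 2.7], [-1.18, 4.32], [0.11, 2.71], [-2.7, 2.7]. Speed limits (rad/s): [2.57, 2.57, 3.14, 3.14, 3.14, 3.14].

## Interface

Orientations are given as a 3x3 rotation matrix whose columns are the frame's x, y, z axes.
In Python, from workcell import * gives the robot as it stands. The module is installed in compiled form; this text tells all that it offers.
- The arm moves only by the shell command python3 -m pendant 'ROWS' [FORCE]. ROWS is JSON, a list of rows, each a list of 5 numbers: the shift along the tool's x, y, z in m, then the turn about the tool's z in degrees, then the opening, from 0 (shut) to 1 (fully open). A call has 1 to 12 rows; each row is the pose to reach, as a shift and turn from the pose commanded when the call began, along the tool's axes at that moment; what a row does not reach only later rows make up. A row lasts 1/12 s, in which the tool goes at most 41.7 mm and 7.16 degrees, less where a joint would pass 70% of its speed; a pose out of reach is approached as far as the arm can. A call with a gripper value outside its range is refused whole. The fingers move at their own pace and stop on an object; FORCE is the grip in N (left out, the last holds). Time passes only in rows, so rows that repeat a pose let the fingers close. It gives the time, the measured TCP pose, the force, the opening and the grip force at its end, in the units of the state.
- state(): the state, without advancing time (a new reading comes with each control period).
- grab_frame(name): name is "scene" or "side" or "wrist"; returns a dict with "image" (480x640x3 uint8, red, green, blue), "depth" (480x640 float32, m along the optical axis (not along the pixel's ray), 0 where there is no reading), "fx", "fy", "cx", "cy" (pixels), "D" ([k1, k2, p1, p2, k3] as OpenCV has them; the pictures are not rectified), "position" and "attitude" of the camera in the world. Camera axes: x right, y down, z forward; pixel columns grow to the right and rows downward; lengths in m; the calibration is good to about 2 mm. A picture is of the moment at which its call begins.
- close_job(): hands the job in; it is judged then, once.
Trained networks look in a picture, given as the dict that the camera call returned (one of the last four; its "shot" number tells which), for a name from the list of things; names that differ only in an ending like _2 or _b are one class to them, and where a whole thing is asked for, a point or a joint stands for the part that bears it (a point fixed in the world has none). Each returns a list of dicts, best first, with "conf" (0 to 1); they miss things now and then, are a little off and sometimes report something else, mostly with a low value. They report only what shows in the picture. A call takes as long as a camera call.
- regions_of(query, picture): "mask" (480x640 bool, what is visible of it) and "rect" ([left, top, right, bottom] in pixels, round what is visible of it).
- place_of(query, picture): "uv" ([column, row] in pixels: a listed point, or the origin of a listed thing).
The state is a dict: "clock": time; "joint_pos": joint angles; "joint_velocities": joint speeds; "effort": joint torques, N m; "tcp_pos": TCP position; "eef_rot": TCP orientation; "force": force on the tool from outside, world axes, zero at the start; "torque": the same for the moment, N m; "width": opening from 0.0 (shut) to 1.0 (fully open); "grasp_force": force on a finger pad.
Only numpy, scipy, OpenCV 4.12 (cv2) and the standard library are available. Lean on these libraries where they do the work, as an engineer would, in place of code of your own. Each camera call takes 0.05 s, during which the arm holds its last target. There are 200 camera calls.

## Working session

There is one attempt and no reset: what is moved stays moved. The work goes in short steps, Python scripts to look and compute and a shell command to move; the robot and the scene stay as the last step left them, time stands still between calls to the robot, and variables do not carry over. Pictures are saved under pics/ and viewed, at most 10 in all, crops included, and the job is handed in when it is done.

```bash
mkdir -p pics; cat > h.py <<'E'
from workcell import *
import numpy as np, cv2
def ray(p,uv):
    K=np.array([[p["fx"],0,p["cx"]],[0,p["fy"],p["cy"]],[0,0,1]])
    n=cv2.undistortPoints(np.array([[uv]],float),K,np.array(p["D"],float))[0,0]
    return np.array(p["position"]),np.array(p["attitude"])@np.array([n[0],n[1],1.])
def atz(p,uv,z):
    o,d=ray(p,uv); return o+d*(z-o[2])/d[2]
def save(p,n): cv2.imwrite("pics/"+n+".png",p["image"][:,:,::-1])
Z=dict(dial_center=.079,fin_mid=.09,start_top=.085,beaker=.074,bottle=0,stapler=0,stirrer=0)
E
python3 - <<'E'
from h import *
s=state();print(s["tcp_pos"],s["eef_rot"],s["clock"])
for c in("scene","side","wrist"):
    p=grab_frame(c);save(p,c+"0")
    print(c,np.round(p["position"],3))
    for q in Z:
        for r in place_of(q,p)[:1]:
            u,v=np.round(r["uv"]).astype(int);P=None
            if 0<=u<640 and 0<=v<480:
                o,d=ray(p,r["uv"]);P=np.round(o+d*p["depth"][v,u],3)
            print(q,round(r["conf"],2),u,v,np.round(atz(p,r["uv"],Z[q]),3),"depth",P)
E
```

```text
[ 0.25290909 -0.51570969  0.17903672] [[ 8.97906273e-01  4.40186299e-01 -5.89337657e-04]
 [ 4.40186640e-01 -8.97904695e-01  1.69708044e-03]
 [ 2.17862508e-04 -1.78323773e-03 -9.99998386e-01]] 0.0
scene [1.269 0.101 0.986]
dial_center 0.98 330 198 [0.528 0.028 0.079] depth [0.529 0.028 0.08 ]
start_top 0.42 282 177 [ 0.492 -0.072  0.085] depth [ 0.495 -0.071  0.088]
beaker 0.89 281 253 [ 0.663 -0.047  0.074] depth [ 0.692 -0.04   0.117]
bottle 0.98 378 293 [0.68  0.135 0.   ] depth [0.712 0.133 0.054]
stapler 0.71 196 203 [ 0.511 -0.255  0.   ] depth [ 0.521 -0.251  0.014]
side [0.377 0.721 0.585]
dial_center 0.97 396 247 [0.52  0.026 0.079] depth [0.514 0.053 0.098]
fin_mid 0.8 390 251 [0.522 0.054 0.09 ] depth [0.519 0.067 0.1  ]
start_top 0.57 426 212 [ 0.496 -0.071  0.085] depth [ 0.496 -0.069  0.086]
beaker 0.86 328 208 [ 0.651 -0.048  0.074] depth [ 0.642 -0.022  0.092]
bottle 0.65 268 305 [0.683 0.126 0.   ] depth [0.665 0.162 0.035]
stapler 0.74 438 203 [ 0.504 -0.245  0.   ] depth [ 0.501 -0.225  0.012]
stirrer 0.59 360 258 [ 0.589 -0.032  0.   ] depth [0.565 0.052 0.066]
wrist [ 0.314 -0.487  0.386]
```

```bash
python3 - <<'E'
import cv2,numpy as np
a=cv2.imread("pics/scene0.png")[120:330,150:440];b=cv2.imread("pics/side0.png")[120:330,220:510]
cv2.imwrite("pics/c0.png",np.vstack([cv2.resize(x,(414,300),interpolation=cv2.INTER_CUBIC) for x in(a,b)]))
E
```

```text
(no output)
```

View pics/c0.png

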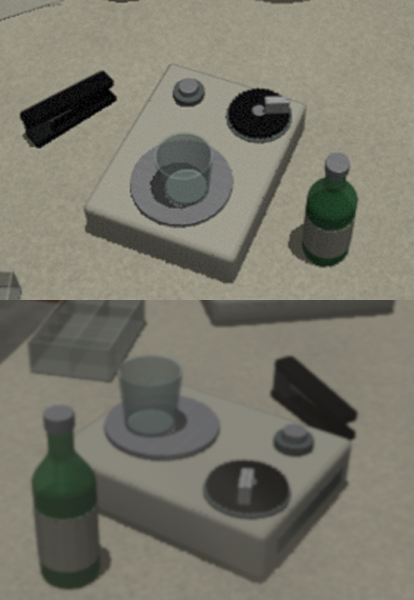

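The scene shows the dial on the left (+y) with its fin pointing roughly at +y, at about (290,105) in the crop. The button is on the right, and the beaker, bottle and stapler are clear of the dial. I'll shut the gripper and go to the trailing side of the fin, staying high.

```bash
python3 -m pendant '[[0.04,-0.035,-0.01,-7,0],[0.08,-0.07,-0.02,-14,0],[0.11,-0.1,-0.02,-21,0],[0.15,-0.13,-0.02,-28,0],[0.18,-0.16,-0.02,-35,0],[0.21,-0.18,-0.02,-42,0],[0.24,-0.205,-0.02,-49,0],[0.24,-0.205,-0.02,-56,0],[0.24,-0.205,-0.02,-63,0],[0.24,-0.205,-0.02,-70,0],[0.24,-0.205,-0.02,-77,0],[0.24,-0.205,-0.02,-77,0]]' 20
python3 - <<'E'
from h import *
s=state();R=np.array(s["eef_rot"]);t=np.array(s["tcp_pos"]);print(t,R.round(3),s["clock"],R.T@(np.array([.494,.055,.2])-t))
E
```

```text
clock: 2.2
tcp_pos: [0.3785, -0.2263, 0.2]
eef_rot: [[-0.23, 0.973, 0.0], [0.973, 0.23, -0.0], [-0.0, 0.0, -1.0]]
force: [0.3, -0.9, -0.3]
width: 0.184
grasp_force: 0.0
[ 0.37850899 -0.22627643  0.20004139] [[-0.23   0.973  0.   ]
 [ 0.973  0.23  -0.   ]
 [-0.     0.    -1.   ]] 2.2 [ 2.47236917e-01  1.76998620e-01 -3.80505180e-05]
```

```bash
python3 -m pendant '[[0.025,0.018,0,-7,0],[0.05,0.036,0,-14,0],[0.075,0.054,0,-21,0],[0.1,0.07,0,-28,0],[0.125,0.09,0,-35,0],[0.15,0.107,0,-42,0],[0.175,0.125,0,-49,0],[0.2,0.143,0,-56,0],[0.225,0.16,0,-63,0],[0.247,0.177,0,-70,0],[0.247,0.177,0,-76,0],[0.247,0.177,0,-76.5,0]]'
python3 - <<'E'
from h import *
ps={}
for c in("scene","side","wrist"):
    p=grab_frame(c);ps[c]=p
    for q in("dial_center","fin_mid","start_top"):
        for r in place_of(q,p)[:1]: print(c,q,round(r["conf"],2),np.round(r["uv"]),np.round(atz(p,r["uv"],Z[q]),4))
save(ps["wrist"],"w1");s=state();print(s["tcp_pos"],np.round(s["eef_rot"],3))
E
```

```text
clock: 3.2
tcp_pos: [0.4951, 0.0553, 0.1996]
eef_rot: [[-1.0, 0.005, -0.0], [0.005, 1.0, -0.0], [0.0, -0.0, -1.0]]
force: [-0.9, 0.4, -0.9]
width: 0.009
grasp_force: 0.0
scene dial_center 0.9 [331. 197.] [0.5257 0.0279 0.079 ]
scene fin_mid 0.89 [350. 190.] [0.5146 0.0634 0.09  ]
scene start_top 0.54 [281. 176.] [ 0.4911 -0.0741  0.085 ]
side dial_center 0.64 [392. 245.] [0.5256 0.0244 0.079 ]
side fin_mid 0.6 [388. 255.] [0.5215 0.0631 0.09  ]
side start_top 0.71 [426. 210.] [ 0.4984 -0.0793  0.085 ]
wrist dial_center 0.58 [292. 261.] [0.5261 0.026  0.079 ]
wrist fin_mid 0.81 [323. 260.] [0.5223 0.0574 0.09  ]
wrist start_top 0.97 [186. 236.] [ 0.4982 -0.0778  0.085 ]
[0.49464144 0.05385737 0.19991473] [[-1.     0.008  0.   ]
 [ 0.008  1.    -0.   ]
 [-0.    -0.    -1.   ]]
```

View pics/w1.png

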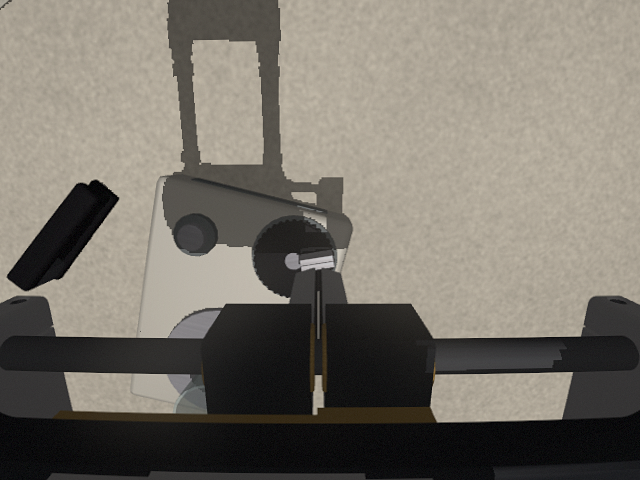

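The wrist view shows the dial disc around (293,258), the fin around (318,260) pointing at +y with a slight tilt, and the button near (195,235). Next I'll get the geometry from the depth image.

```bash
cat >> h.py <<'E'
def cloud(p):
    K=np.array([[p["fx"],0,p["cx"]],[0,p["fy"],p["cy"]],[0,0,1]])
    v,u=np.mgrid[0:480,0:640];uv=np.stack([u,v],-1).reshape(-1,1,2).astype(float)
    n=cv2.undistortPoints(uv,K,np.array(p["D"],float)).reshape(480,640,2)
    d=p["depth"][...,None];c=np.concatenate([n*d,d],-1)
    P=c@np.array(p["attitude"]).T+np.array(p["position"]);P[p["depth"]==0]=np.nan
    return P
def fin(P,c=(.526,.0265)):
    r=np.hypot(P[...,0]-c[0],P[...,1]-c[1]);m=(r<.046)&(P[...,2]>.094)&(P[...,2]<.108)
    q=P[m];a,b=np.linalg.svd(q[:,:2]-q[:,:2].mean(0),full_matrices=False)[1:]
    return q,np.degrees(np.arctan2(b[0,1],b[0,0])),np.ptp((q[:,:2]-q[:,:2].mean(0))@b.T,axis=0)
E
python3 - <<'E'
from h import *
for c in("wrist","scene","side"):
    p=grab_frame(c);P=cloud(p);q,a,e=fin(P)
    print(c,"fin n",len(q),q.mean(0).round(4),"ang",a.round(1),e.round(3))
    L=p["image"].astype(int).sum(-1)
    r=np.hypot(P[...,0]-.526,P[...,1]-.0265);m=(r<.05)&(abs(P[...,2]-.079)<.005);q=P[m]
    lo,hi=q.min(0),q.max(0);(x,y),R=cv2.minEnclosingCircle(q[:,None,:2].astype(np.float32)*1000)
    print(" disc",len(q),np.round([x,y,R],1),q[:,2].mean().round(4))
    r=np.hypot(P[...,0]-.496,P[...,1]+.075)
    for lo,hi in((.069,.078),(.078,.084),(.084,.098)):
        q=P[(r<.035)&(P[...,2]>lo)&(P[...,2]<hi)]
        if len(q)>5:
            (x,y),R=cv2.minEnclosingCircle(q[:,None,:2].astype(np.float32)*1000);print(" btn",lo,hi,len(q),np.median(q,0).round(4),np.round([x,y,R],1))
    print(" ",[ (k["conf"],np.round(k["rect"])) for k in regions_of("start",p)[:1]])
E
```

```text
wrist fin n 453 [0.5201 0.0512 0.1016] ang -82.6 [0.032 0.012]
 disc 3453 [525.   27.2  41.7] 0.0802
 btn 0.069 0.078 390 [ 0.4923 -0.063   0.0773] [498.7 -72.7  22.3]
 btn 0.078 0.084 506 [ 0.4944 -0.0664  0.0787] [498.8 -72.2  21.9]
 btn 0.084 0.098 619 [ 0.498  -0.0718  0.0881] [498.5 -72.5  14.1]
  [(0.6, array([176., 220., 207., 252.]))]
scene fin n 123 [0.5257 0.0526 0.1002] ang -77.8 [0.032 0.017]
 disc 989 [529.2  29.2  44.3] 0.0794
 btn 0.069 0.078 152 [ 0.5121 -0.0666  0.0752] [492.  -74.9  33.9]
 btn 0.078 0.084 86 [ 0.5112 -0.0707  0.0797] [503.5 -71.7  20.9]
 btn 0.084 0.098 121 [ 0.5022 -0.0713  0.0877] [500.7 -71.1  15. ]
  [(0.55, array([273., 173., 286., 188.]))]
side fin n 158 [0.5191 0.0553 0.1003] ang 97.9 [0.035 0.012]
 disc 1371 [523.4  28.3  42.6] 0.0791
 btn 0.069 0.078 233 [ 0.4941 -0.0585  0.0762] [498.  -70.1  22.7]
 btn 0.078 0.084 94 [ 0.4952 -0.0619  0.0791] [497.4 -69.   20.8]
 btn 0.084 0.098 151 [ 0.4965 -0.0695  0.0874] [495.4 -70.8  15.2]
  [(0.62, array([419., 210., 437., 219.]))]
```

```bash
python3 -m pendant '[[-0.001,-0.003,0,-7,0],[-0.002,-0.006,0,-14,0],[-0.003,-0.009,0,-21,0],[-0.0034,-0.0108,0,-28,0],[-0.0034,-0.0108,0,-33.5,0],[-0.0034,-0.0108,0.02,-33.5,0],[-0.0034,-0.0108,0.04,-33.5,0],[-0.0034,-0.0108,0.05,-33.5,0],[-0.0034,-0.0108,0.05,-33.5,0],[-0.0034,-0.0108,0.05,-33.5,0]]'
python3 - <<'E'
from h import *
s=state();R=np.array(s["eef_rot"]);t=np.array(s["tcp_pos"]);print(t,np.degrees(np.arctan2(R[1,0],R[0,0])))
a=np.radians(123.5);w=np.array([.525,.0275,.086])+[.028*np.cos(a)-.014*np.sin(a),.028*np.sin(a)+.014*np.cos(a),0]
print(R.T@(w-t))
for d in np.arange(2.5,31,2.5):
    r=np.radians(d);print("[%.4f,%.4f,0,%g,0]"%(-.014+.014*np.cos(r)-.028*np.sin(r),-.028+.014*np.sin(r)+.028*np.cos(r),d),end=",")
E
```

```text
clock: 4.93
tcp_pos: [0.4979, 0.0433, 0.1497]
eef_rot: [[-0.838, -0.546, -0.001], [-0.546, 0.838, -0.0], [0.001, 0.0, -1.0]]
force: [-0.9, 0.2, -0.1]
width: 0.007
grasp_force: 0.0
[0.49789041 0.04332495 0.14971819] -146.88354280624455
[ 7.89973101e-05 -1.89676397e-04  6.37181885e-02]
[-0.0012,0.0006,0,2.5,0],[-0.0025,0.0011,0,5,0],[-0.0038,0.0016,0,7.5,0],[-0.0051,0.0020,0,10,0],[-0.0064,0.0024,0,12.5,0],[-0.0077,0.0027,0,15,0],[-0.0091,0.0029,0,17.5,0],[-0.0104,0.0031,0,20,0],[-0.0118,0.0032,0,22.5,0],[-0.0131,0.0033,0,25,0],[-0.0145,0.0033,0,27.5,0],[-0.0159,0.0032,0,30,0],
```

```bash
python3 -m pendant '[[0,0,0.015,0,0],[0,0,0.03,0,0],[0,0,0.045,0,0],[0,0,0.055,0,0],[0,0,0.06,0,0],[0,0,0.0637,0,0],[0,0,0.0637,0,0],[0,0,0.0637,0,0]]'
python3 -m pendant '[[-0.0012,0.0006,0,2.5,0],[-0.0025,0.0011,0,5,0],[-0.0038,0.0016,0,7.5,0],[-0.0051,0.0020,0,10,0],[-0.0064,0.0024,0,12.5,0],[-0.0077,0.0027,0,15,0],[-0.0091,0.0029,0,17.5,0],[-0.0104,0.0031,0,20,0],[-0.0118,0.0032,0,22.5,0],[-0.0131,0.0033,0,25,0],[-0.0145,0.0033,0,27.5,0],[-0.0159,0.0032,0,30,0]]'
cat > look.py <<'E'
from h import *
import sys
for c in("wrist","side","scene"):
    p=grab_frame(c);P=cloud(p)
    if len(sys.argv)>1: save(p,sys.argv[1]+c)
    for r in place_of("fin_mid",p)[:1]:
        w=atz(p,r["uv"],.09);print(c,round(r["conf"],2),np.round(r["uv"]),"fin angle",np.degrees(np.arctan2(w[1]-.0275,w[0]-.525)).round(),"r",np.hypot(w[1]-.0275,w[0]-.525).round(3))
s=state();R=np.array(s["eef_rot"]);t=np.array(s["tcp_pos"]);x=np.degrees(np.arctan2(R[1,0],R[0,0]))-90
print("tool phi",x.round(1),t.round(4),"in dial frame",(R.T@(t-[.525,.0275,.079])).round(4),"force tool",(R.T@s["force"]).round(1))
E
python3 look.py a
```

```text
clock: 5.6
tcp_pos: [0.4986, 0.0432, 0.0868]
eef_rot: [[-0.838, -0.546, 0.001], [-0.546, 0.838, -0.0], [-0.001, -0.001, -1.0]]
force: [1.0, 0.7, 0.6]
width: 0.001
grasp_force: 0.0
clock: 6.6
tcp_pos: [0.5105, 0.0547, 0.0871]
eef_rot: [[-0.999, -0.052, 0.002], [-0.052, 0.999, -0.0], [-0.002, -0.0, -1.0]]
force: [0.1, 0.2, -0.0]
width: 0.006
grasp_force: 0.0
side 0.73 [392. 254.] fin angle 103.0 r 0.034
scene 0.8 [349. 194.] fin angle 90.0 r 0.035
tool phi -266.8 [0.5097 0.0546 0.0865] in dial frame [ 0.0138  0.0279 -0.0075] force tool [ 0.5  0.5 -0. ]
```

```bash
python3 -m pendant '[[-0.0012,0.0006,0,2.5,0],[-0.0025,0.0011,0,5,0],[-0.0038,0.0016,0,7.5,0],[-0.0051,0.0020,0,10,0],[-0.0051,0.0020,0,10,0]]'
python3 look.py b
python3 - <<'E'
import cv2,numpy as np
a=cv2.imread("pics/bside.png")[190:310,320:480];b=cv2.imread("pics/bwrist.png")[180:380,200:440]
cv2.imwrite("pics/c1.png",np.hstack([cv2.resize(x,(400,320),interpolation=cv2.INTER_CUBIC) for x in(a,b)]))
E
```

```text
clock: 7.32
tcp_pos: [0.5148, 0.0569, 0.0863]
eef_rot: [[-0.993, 0.12, 0.0], [0.12, 0.993, -0.0], [-0.0, 0.0, -1.0]]
force: [-0.4, 0.8, 0.3]
width: 0.005
grasp_force: 0.0
wrist 0.6 [319. 283.] fin angle 93.0 r 0.029
side 0.97 [391. 253.] fin angle 102.0 r 0.032
scene 0.71 [349. 191.] fin angle 105.0 r 0.036
tool phi 83.1 [0.5145 0.0569 0.0862] in dial frame [ 0.0139  0.0279 -0.0072] force tool [-0.5 -1.   0. ]
```

View pics/c1.png

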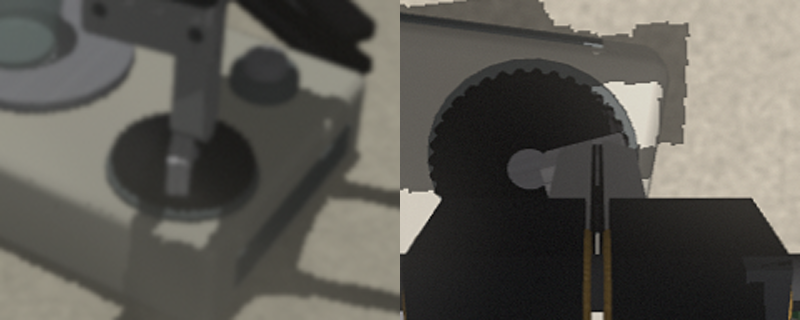

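The left crop shows the finger tips just behind the fin at (180,165), on the trailing side. There is no load yet, so I'll push on in small steps and watch the force.

```bash
for i in 1 2; do python3 -m pendant '[[-0.0012,0.0006,0,2.5,0],[-0.0025,0.0011,0,5,0],[-0.0025,0.0011,0,5,0]]' | grep -E "tcp|force"
python3 look.py d$i; done
python3 - <<'E'
import cv2,numpy as np
a=cv2.imread("pics/d2side.png")[190:310,320:480];b=cv2.imread("pics/d2scene.png")[140:260,260:420]
cv2.imwrite("pics/c2.png",np.hstack([cv2.resize(x,(400,300),interpolation=cv2.INTER_CUBIC) for x in(a,b)]))
E
```

```text
tcp_pos: [0.5174, 0.0577, 0.0862]
force: [0.2, 0.1, 0.5]
grasp_force: 0.0
wrist 0.6 [320. 281.] fin angle 90.0 r 0.03
side 0.71 [392. 253.] fin angle 104.0 r 0.031
scene 0.84 [347. 190.] fin angle 111.0 r 0.032
tool phi 78.1 [0.5171 0.0577 0.0861] in dial frame [ 0.0139  0.0279 -0.0071] force tool [-0.   0.4 -0.1]
tcp_pos: [0.5201, 0.0583, 0.0862]
force: [-0.7, -0.6, -0.1]
grasp_force: 0.0
wrist 0.84 [318. 272.] fin angle 97.0 r 0.03
side 0.91 [392. 255.] fin angle 103.0 r 0.035
scene 0.69 [350. 190.] fin angle 108.0 r 0.038
tool phi 73.1 [0.5198 0.0582 0.0862] in dial frame [ 0.0139  0.0279 -0.0072] force tool [ 0.4 -0.6  0.7]
```

View pics/c2.png

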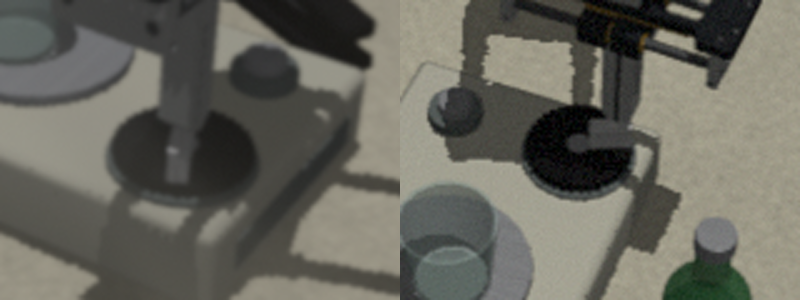

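```bash
python3 - <<'E'
from h import *
s=state();R=np.array(s["eef_rot"]);t=np.array(s["tcp_pos"])
for c in("scene","side","wrist"):
    P=cloud(grab_frame(c));T=(P-t)@R
    for lo,hi in((.088,.097),(.097,.105),(.105,.115),(.115,.125),(.125,.14)):
        m=(np.hypot(T[...,0],T[...,1])<.035)&(P[...,2]>lo)&(P[...,2]<hi)
        q=T[m]
        if len(q): print(c,lo,hi,len(q),"toolx",np.percentile(q[:,0],[2,50,98]).round(4),"tooly",np.percentile(q[:,1],[2,50,98]).round(4))
E
```

```text
scene 0.088 0.097 54 toolx [-0.0163 -0.01   -0.0025] tooly [-0.0163 -0.0018  0.0115]
scene 0.097 0.105 87 toolx [-0.0172 -0.0075  0.001 ] tooly [-0.0182 -0.0048  0.0101]
scene 0.105 0.115 6 toolx [-0.0105 -0.0087 -0.008 ] tooly [-0.0174 -0.0005  0.005 ]
scene 0.115 0.125 38 toolx [-0.0131 -0.0103 -0.005 ] tooly [-0.009   0.001   0.0133]
scene 0.125 0.14 87 toolx [-0.0124 -0.0097  0.0068] tooly [-0.0088  0.0064  0.0145]
side 0.088 0.097 49 toolx [-0.0004  0.0048  0.0096] tooly [-0.0086  0.0075  0.0108]
side 0.097 0.105 102 toolx [-0.0086  0.0009  0.0089] tooly [-0.0113  0.001   0.0102]
side 0.105 0.115 8 toolx [-0.0052  0.0082  0.0111] tooly [-0.0053  0.0026  0.0049]
side 0.115 0.125 82 toolx [-0.0072  0.0096  0.0115] tooly [-0.0119  0.0064  0.0121]
side 0.125 0.14 190 toolx [-0.0075  0.0079  0.0113] tooly [-0.0114  0.0105  0.0129]
wrist 0.088 0.097 190 toolx [-0.0047  0.0026  0.0082] tooly [-0.0222 -0.0057  0.0087]
wrist 0.097 0.105 254 toolx [-0.0129 -0.0034  0.0081] tooly [-0.0221 -0.0172  0.0068]
wrist 0.105 0.115 16 toolx [0.0075 0.0088 0.0094] tooly [-0.0056 -0.0001  0.0034]
wrist 0.115 0.125 221 toolx [0.0075 0.0092 0.0096] tooly [-0.0116 -0.0009  0.0106]
wrist 0.125 0.14 487 toolx [0.0076 0.0091 0.0096] tooly [-0.0124 -0.0009  0.011 ]
```

```bash
python3 - <<'E'
from h import *
s=state();R=np.array(s["eef_rot"]);t=np.array(s["tcp_pos"]);print(t, grasp_offset if 'grasp_offset' in globals() else None)
for c,f in(("wrist",lambda T:(T[...,0]>.0065)&(T[...,0]<.012)&(abs(T[...,1])<.011)),("side",lambda T:(abs(T[...,0])<.012)&(abs(T[...,1])<.014)),("scene",lambda T:(abs(T[...,0])<.014)&(abs(T[...,1])<.014))):
    P=cloud(grab_frame(c));T=(P-t)@R;z=P[...,2][f(T)]
    print(c,np.histogram(z,np.arange(.084,.14,.003)))
E
```

```text
[0.51980771 0.05826314 0.08614634] 0.0188
wrist (array([ 12,   9,  11,  13,  12,  18,  14,   0,   0,  10,  32,  50,  74,
        78,  78,  82,  94, 103]), array([0.084, 0.087, 0.09 , 0.093, 0.096, 0.099, 0.102, 0.105, 0.108,
       0.111, 0.114, 0.117, 0.12 , 0.123, 0.126, 0.129, 0.132, 0.135,
       0.138]))
side (array([16, 20, 15, 17, 16, 64, 27,  0,  0,  4, 13, 19, 23, 43, 29, 43, 37,
       47]), array([0.084, 0.087, 0.09 , 0.093, 0.096, 0.099, 0.102, 0.105, 0.108,
       0.111, 0.114, 0.117, 0.12 , 0.123, 0.126, 0.129, 0.132, 0.135,
       0.138]))
scene (array([13, 14, 13, 10, 17, 32, 27,  0,  1,  3,  9,  6, 16, 15, 14, 10, 16,
       16]), array([0.084, 0.087, 0.09 , 0.093, 0.096, 0.099, 0.102, 0.105, 0.108,
       0.111, 0.114, 0.117, 0.12 , 0.123, 0.126, 0.129, 0.132, 0.135,
       0.138]))
```

All three cameras put the finger tips at z ≈ 0.112, about 26 mm above the reported TCP, so the fingers passed over the fin without touching it. I'll swing back and lower in steps, checking as I go.

```bash
python3 -m pendant '[[0.002,-0.0026,-0.005,-6,0],[0.004,-0.005,-0.005,-12,0],[0.006,-0.0075,-0.005,-18,0],[0.008,-0.01,-0.005,-24,0],[0.01,-0.0125,-0.005,-30,0],[0.012,-0.015,-0.005,-36,0],[0.014,-0.018,-0.005,-42,0],[0.0165,-0.0207,-0.005,-48,0],[0.0165,-0.0207,0,-50,0],[0.0165,-0.0207,0.005,-50,0],[0.0165,-0.0207,0.009,-50,0],[0.0165,-0.0207,0.012,-50,0]]'
python3 -m pendant '[[0,0,0.003,0,0],[0,0,0.006,0,0],[0,0,0.006,0,0],[0,0,0.006,0,0]]'
python3 - <<'E'
from h import *
s=state();R=np.array(s["eef_rot"]);t=np.array(s["tcp_pos"]);print(t,(R.T@(t-[.525,.0275,.079])).round(4))
for c,f in(("wrist",lambda T:(T[...,0]>.0065)&(T[...,0]<.012)&(abs(T[...,1])<.011)),("side",lambda T:(abs(T[...,0])<.012)&(abs(T[...,1])<.014))):
    P=cloud(grab_frame(c));T=(P-t)@R;z=P[...,2][f(T)]
    print(c,np.histogram(z,np.arange(.075,.13,.003))[0])
E
python3 look.py e
```

```text
clock: 10.02
tcp_pos: [0.4978, 0.0433, 0.0736]
eef_rot: [[-0.838, -0.546, -0.001], [-0.546, 0.838, -0.0], [0.001, 0.0, -1.0]]
force: [-0.5, -0.4, -0.7]
width: 0.006
grasp_force: 0.0
clock: 10.35
tcp_pos: [0.498, 0.0433, 0.068]
eef_rot: [[-0.838, -0.546, -0.0], [-0.546, 0.838, -0.0], [0.0, 0.0, -1.0]]
force: [0.5, 0.0, 0.2]
width: 0.005
grasp_force: 0.0
[0.49801281 0.04328841 0.06796662] [0.014 0.028 0.011]
wrist [ 11 197  36   0   0   0   6  37  61  73  78  79  79  97 100 102 104 106]
side [ 37 161  10   0   0   1   5  10  12  32  29  31  33  37  29  39  34  33]
side 0.72 [388. 252.] fin angle 93.0 r 0.029
scene 0.68 [348. 192.] fin angle 99.0 r 0.033
tool phi -236.9 [0.4982 0.0433 0.0683] in dial frame [0.0139 0.0279 0.0107] force tool [ 0.4 -0.4 -0.8]
```

```bash
python3 -m pendant '[[0,0,0.003,0,0],[0,0,0.005,0,0],[0,0,0.007,0,0],[0,0,0.007,0,0]]' | grep -E "tcp|^force"
python3 -m pendant '[[-0.0012,0.0006,0,2.5,0],[-0.0025,0.0011,0,5,0],[-0.0038,0.0016,0,7.5,0],[-0.0051,0.0020,0,10,0],[-0.0064,0.0024,0,12.5,0],[-0.0077,0.0027,0,15,0],[-0.0091,0.0029,0,17.5,0],[-0.0104,0.0031,0,20,0],[-0.0118,0.0032,0,22.5,0],[-0.0131,0.0033,0,25,0],[-0.0145,0.0033,0,27.5,0],[-0.0159,0.0032,0,30,0]]' | grep -E "tcp|^force"
python3 look.py f
```

```text
tcp_pos: [0.4976, 0.0433, 0.0606]
force: [0.0, 0.9, -0.6]
tcp_pos: [0.5074, 0.0542, 0.0608]
force: [-3.6, -1.6, 2.7]
side 0.82 [389. 254.] fin angle 97.0 r 0.033
scene 0.87 [349. 194.] fin angle 91.0 r 0.035
tool phi -266.8 [0.508  0.0543 0.0608] in dial frame [0.0154 0.0278 0.0183] force tool [ 5.1 -2.2 -1.4]
```

The fin is now in contact and loaded at about 5 N. I'll continue in slow steps.

```bash
for i in 1 2 3; do python3 -m pendant '[[-0.0006,0.0003,0,1.25,0],[-0.0012,0.0006,0,2.5,0],[-0.0019,0.0008,0,3.75,0],[-0.0025,0.0011,0,5,0],[-0.0025,0.0011,0,5,0]]' >/dev/null; python3 look.py g$i; done
```

```text
side 0.93 [386. 251.] fin angle 87.0 r 0.027
scene 0.62 [350. 192.] fin angle 101.0 r 0.036
tool phi 88.1 [0.5105 0.0558 0.0608] in dial frame [0.0153 0.0278 0.0182] force tool [ 5.8 -0.5 -2.2]
side 0.96 [379. 251.] fin angle 71.0 r 0.034
scene 0.97 [345. 197.] fin angle 76.0 r 0.028
tool phi 83.1 [0.5152 0.0569 0.0613] in dial frame [0.0133 0.028  0.0177] force tool [-0.5  0.8  0.4]
side 0.63 [381. 250.] fin angle 73.0 r 0.029
scene 0.94 [348. 198.] fin angle 75.0 r 0.034
tool phi 78.1 [0.5172 0.0577 0.0611] in dial frame [0.0139 0.0279 0.0179] force tool [ 0.  -0.5 -0.3]
```

Click 1 went over at tool angle ≈ 85°, so I expect clicks 2 to 4 at about 55, 25 and −5.

```bash
for i in 1 2 3 ; do python3 -m pendant '[[-0.0006,0.0003,0,1.25,0],[-0.0012,0.0006,0,2.5,0],[-0.0019,0.0008,0,3.75,0],[-0.0025,0.0011,0,5,0],[-0.0031,0.0013,0,6.25,0],[-0.0038,0.0016,0,7.5,0],[-0.0044,0.0018,0,8.75,0],[-0.0051,0.0020,0,10,0],[-0.0051,0.0020,0,10,0]]' >/dev/null; python3 look.py i$i; done
```

```text
side 0.6 [379. 251.] fin angle 71.0 r 0.033
scene 0.78 [344. 198.] fin angle 68.0 r 0.028
tool phi 68.1 [0.5214 0.0587 0.061 ] in dial frame [0.015  0.0276 0.018 ] force tool [ 5.6 -1.8 -2.3]
side 0.7 [379. 247.] fin angle 58.0 r 0.026
scene 0.94 [345. 199.] fin angle 69.0 r 0.03
tool phi 58.1 [0.5263 0.0591 0.0609] in dial frame [0.0155 0.0275 0.0181] force tool [ 5.7 -1.5 -3.8]
side 0.61 [375. 244.] fin angle 41.0 r 0.027
tool phi 48.1 [0.5335 0.0575 0.0611] in dial frame [0.0137 0.028  0.0179] force tool [0.3 0.8 0. ]
```

Click 2 is done, with the fin at about 40°. Now click 3.

```bash
for i in 1 2 3 ; do python3 -m pendant '[[-0.0006,0.0003,0,1.25,0],[-0.0012,0.0006,0,2.5,0],[-0.0019,0.0008,0,3.75,0],[-0.0025,0.0011,0,5,0],[-0.0031,0.0013,0,6.25,0],[-0.0038,0.0016,0,7.5,0],[-0.0044,0.0018,0,8.75,0],[-0.0051,0.0020,0,10,0],[-0.0051,0.0020,0,10,0]]' >/dev/null; python3 look.py j$i; done
```

```text
side 0.92 [374. 245.] fin angle 40.0 r 0.029
scene 0.75 [338. 203.] fin angle 34.0 r 0.029
tool phi 38.0 [0.5372 0.0564 0.0611] in dial frame [0.0152 0.0274 0.0179] force tool [ 5.3 -1.4 -3.8]
side 0.65 [373. 243.] fin angle 32.0 r 0.029
scene 0.65 [336. 204.] fin angle 26.0 r 0.028
tool phi 28.0 [0.5418 0.054  0.061 ] in dial frame [0.0154 0.0273 0.018 ] force tool [ 5.4 -0.8 -3.3]
side 0.89 [374. 240.] fin angle 16.0 r 0.027
scene 0.7 [333. 203.] fin angle 18.0 r 0.024
tool phi 18.1 [0.5475 0.0492 0.0612] in dial frame [0.0137 0.0281 0.0178] force tool [-0.1  0.1 -0.5]
```

```bash
for i in 1 2 ; do python3 -m pendant '[[-0.0006,0.0003,0,1.25,0],[-0.0012,0.0006,0,2.5,0],[-0.0019,0.0008,0,3.75,0],[-0.0025,0.0011,0,5,0],[-0.0031,0.0013,0,6.25,0],[-0.0038,0.0016,0,7.5,0],[-0.0044,0.0018,0,8.75,0],[-0.0051,0.0020,0,10,0],[-0.0051,0.0020,0,10,0]]' >/dev/null; python3 look.py k$i; done
python3 -m pendant '[[-0.0006,0.0003,0,1.25,0],[-0.0012,0.0006,0,2.5,0],[-0.0012,0.0006,0,2.5,0],[-0.0012,0.0006,0,2.5,0]]' >/dev/null; python3 look.py k3
```

```text
side 0.87 [373. 238.] fin angle 7.0 r 0.028
scene 0.62 [333. 206.] fin angle 16.0 r 0.031
tool phi 8.0 [0.55   0.0465 0.0611] in dial frame [0.0153 0.0275 0.0179] force tool [ 5.2 -1.7 -2.7]
side 0.85 [377. 237.] fin angle -4.0 r 0.023
scene 0.75 [328. 201.] fin angle -8.0 r 0.02
tool phi -1.9 [0.5544 0.0394 0.0612] in dial frame [0.0129 0.029  0.0178] force tool [ 0.2  0.  -0.2]
side 0.72 [377. 234.] fin angle -17.0 r 0.026
scene 0.74 [326. 203.] fin angle -12.0 r 0.027
tool phi -4.4 [0.5543 0.0391 0.0612] in dial frame [0.0138 0.0283 0.0178] force tool [-0.4 -0.2 -0. ]
```

The load dropped, so click 4 is over. I'll back off, lift, and verify.

```bash
python3 -m pendant '[[0.004,0,0,0,0],[0.008,0,0,0,0],[0.012,0,0,0,0],[0.012,0,-0.02,0,0],[0.012,0,-0.045,0,0],[0.012,0,-0.07,0,0],[0.03,0,-0.1,0,0],[0.06,0,-0.12,0,0],[0.06,0,-0.12,0,0],[0.06,0,-0.12,0,0],[0.06,0,-0.12,0,0]]'
python3 - <<'E'
from h import *
ims=[]
for c in("scene","side","wrist"):
    p=grab_frame(c);save(p,"v"+c);P=cloud(p)
    try:
        q,a,e=fin(P,(.525,.0275));m=q.mean(0);print(c,len(q),m.round(4),"axis",a.round(1),"dir",np.degrees(np.arctan2(m[1]-.0275,m[0]-.525)).round(1),e.round(3))
    except Exception as x: print(c,x)
    for n in("start_top","beaker","bottle","stapler"):
        for r in place_of(n,p)[:1]: print(" ",n,np.round(r["uv"]),atz(p,r["uv"],Z[n]).round(3))
a=cv2.imread("pics/vscene.png")[120:330,150:440];b=cv2.imread("pics/vside.png")[120:330,220:510]
cv2.imwrite("pics/c3.png",np.vstack([cv2.resize(x,(414,300),interpolation=cv2.INTER_CUBIC) for x in(a,b)]))
s=state();R=np.array(s["eef_rot"]);t=np.array(s["tcp_pos"]);print(t,R.round(3),R.T@(np.array([.4985,-.072,t[2]])-t))
E
```

```text
clock: 24.48
tcp_pos: [0.558, 0.0988, 0.1803]
eef_rot: [[0.075, 0.997, -0.002], [0.997, -0.075, -0.001], [-0.001, -0.002, -1.0]]
force: [0.1, -0.1, -1.1]
width: 0.006
grasp_force: 0.0
scene 121 [0.5518 0.0207 0.1004] axis -23.5 dir -14.2 [0.034 0.014]
  start_top [281. 174.] [ 0.486 -0.076  0.085]
  beaker [280. 250.] [ 0.657 -0.05   0.074]
  bottle [378. 293.] [0.681 0.135 0.   ]
  stapler [332. 197.] [0.462 0.023 0.   ]
side 193 [0.5453 0.022  0.0996] axis 160.3 dir -15.2 [0.034 0.016]
  start_top [396. 250.] [0.515 0.041 0.085]
  beaker [326. 207.] [ 0.655 -0.049  0.074]
  bottle [267. 308.] [0.682 0.132 0.   ]
  stapler [441. 200.] [ 0.5   -0.256  0.   ]
wrist 1 [0.5524 0.0108 0.102 ] axis 0.0 dir -31.4 [0.]
  bottle [420. 182.] [0.679 0.134 0.   ]
[0.55885116 0.09889783 0.18117602] [[ 0.076  0.997  0.   ]
 [ 0.997 -0.076 -0.   ]
 [-0.     0.    -1.   ]] [-1.75011282e-01 -4.71103178e-02  7.34286378e-06]
```

View pics/c3.png

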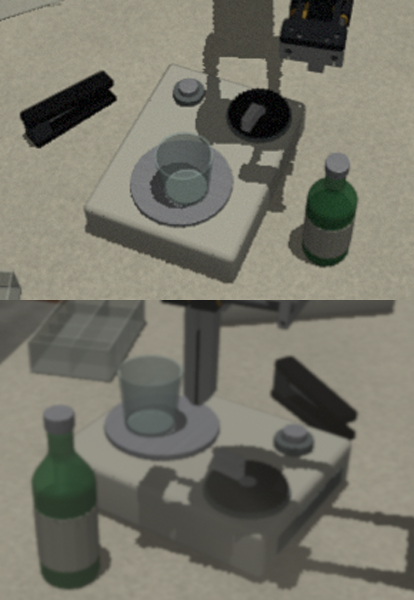

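The fin is at about −21°, which is 120° from the start, so four clicks are done. The beaker, bottle and stapler are unmoved. Next I go over the button at (0.4985, −0.072).

```bash
python3 -m pendant '[[-0.03,-0.01,0,0,0],[-0.06,-0.018,0,0,0],[-0.09,-0.026,0,0,0],[-0.12,-0.034,0,0,0],[-0.15,-0.042,0,0,0],[-0.175,-0.047,0,0,0],[-0.175,-0.047,0.03,0,0],[-0.175,-0.047,0.06,0,0],[-0.175,-0.047,0.08,0,0],[-0.175,-0.047,0.09,0,0],[-0.175,-0.047,0.09,0,0],[-0.175,-0.047,0.09,0,0]]'
python3 - <<'E'
from h import *
s=state();R=np.array(s["eef_rot"]);t=np.array(s["tcp_pos"]);print(t)
for c in("scene","side"):
    p=grab_frame(c);save(p,"p"+c);P=cloud(p);T=(P-t)@R
    m=(abs(T[...,0])<.012)&(abs(T[...,1])<.016)&(P[...,2]>.1);print(c,np.histogram(P[...,2][m],np.arange(.1,.14,.003))[0])
a=cv2.imread("pics/pscene.png")[130:250,230:390];b=cv2.imread("pics/pside.png")[150:270,360:520]
cv2.imwrite("pics/c4.png",np.hstack([cv2.resize(x,(400,300),interpolation=cv2.INTER_CUBIC) for x in(a,b)]))
E
```

```text
clock: 26.23
tcp_pos: [0.499, -0.072, 0.0915]
eef_rot: [[0.076, 0.997, 0.0], [0.997, -0.076, -0.0], [-0.0, 0.0, -1.0]]
force: [0.3, 0.1, 0.0]
width: 0.008
grasp_force: 0.0
[ 0.49901439 -0.07201598  0.09148212]
scene [ 0  0  0  0  0  0  2  1  5 12  5 10  7]
side [ 0  0  0  0  0  1  8 18 28 23 30 37 29]
```

View pics/c4.png

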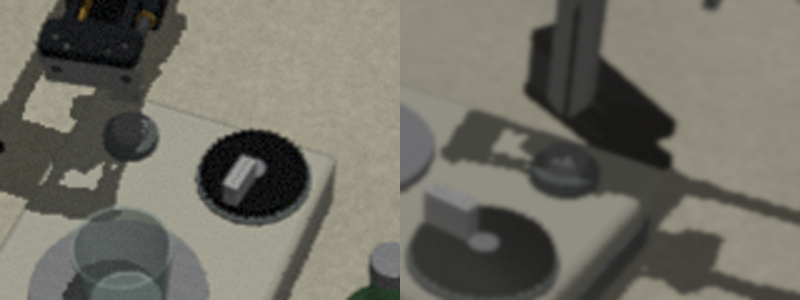

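```bash
python3 - <<'E'
from h import *
for c,x0,y0,xo in(("scene",230,130,0),("side",360,150,400)):
    p=grab_frame(c);A=np.array(p["attitude"]).T;K=np.array([[p["fx"],0,p["cx"]],[0,p["fy"],p["cy"]],[0,0,1]])
    for n,w in(("tip",[.499,-.072,.117]),("btn",[.4985,-.072,.088]),("fin_up",[.499,-.072,.16])):
        u=cv2.projectPoints(np.array([w]),cv2.Rodrigues(A)[0],-A@np.array(p["position"]),K,np.array(p["D"],float))[0].ravel()
        print(c,n,u.round(1),"crop",((u-[x0,y0])*2.5+[xo,0]).round())
    P=cloud(p);m=(P[...,2]>.105)&(P[...,2]<.16)&(abs(P[...,0]-.5)<.06)&(abs(P[...,1]+.072)<.06)
    q=P[m]
    for lo in np.arange(.105,.16,.01):
        k=q[(q[:,2]>lo)&(q[:,2]<lo+.01)]
        if len(k): print(round(lo,3),len(k),k.min(0).round(3),k.max(0).round(3))
E
```

```text
scene tip [280.7 168.5] crop [127.  96.]
scene btn [281.5 178.3] crop [129. 121.]
scene fin_up [279.5 153. ] crop [124.  57.]
0.115 2 [ 0.501 -0.063  0.12 ] [ 0.504 -0.061  0.124]
0.125 29 [ 0.502 -0.082  0.125] [ 0.515 -0.062  0.135]
0.135 18 [ 0.512 -0.081  0.135] [ 0.516 -0.062  0.14 ]
side tip [426.6 194.1] crop [567. 110.]
side btn [425.1 210.2] crop [563. 150.]
side fin_up [429.4 169.1] crop [574.  48.]
0.115 27 [ 0.493 -0.069  0.119] [ 0.507 -0.061  0.125]
0.125 103 [ 0.486 -0.078  0.125] [ 0.511 -0.059  0.135]
0.135 109 [ 0.486 -0.082  0.135] [ 0.512 -0.061  0.145]
0.145 111 [ 0.486 -0.081  0.145] [ 0.511 -0.06   0.155]
0.155 60 [ 0.486 -0.08   0.155] [ 0.512 -0.061  0.16 ]
```

The measured finger is centred over the button, with its tip about 30 mm above it. Pressing now.

```bash
python3 -m pendant '[[0,0,0.012,0,0],[0,0,0.02,0,0],[0,0,0.025,0,0],[0,0,0.028,0,0],[0,0,0.03,0,0],[0,0,0.032,0,0],[0,0,0.034,0,0],[0,0,0.034,0,0]]'
python3 -m pendant '[[0,0,0.001,0,0],[0,0,0.002,0,0],[0,0,0.003,0,0],[0,0,0.004,0,0],[0,0,0.004,0,0]]'
```

```text
clock: 27.1
tcp_pos: [0.4984, -0.0719, 0.0573]
eef_rot: [[0.076, 0.997, -0.0], [0.997, -0.076, 0.0], [0.0, -0.0, -1.0]]
force: [-1.5, 0.9, 3.4]
width: 0.002
grasp_force: 1.9
clock: 27.52
tcp_pos: [0.4985, -0.072, 0.0554]
eef_rot: [[0.076, 0.997, 0.001], [0.997, -0.076, -0.0], [-0.0, 0.001, -1.0]]
force: [-5.8, 1.7, 18.2]
width: 0.009
grasp_force: 8.9
```

The force rose to 18 N with the tip 6 mm down, so the button has bottomed. I'll release it and retreat.

```bash
python3 -m pendant '[[0,0,-0.005,0,0],[0,0,-0.02,0,0],[0,0,-0.05,0,0],[0,0,-0.08,0,0],[0,0,-0.11,0,0],[0,0.0,-0.15,0,0],[0,-0.03,-0.17,0,0],[0,-0.06,-0.17,0,0],[0,-0.1,-0.17,0,0],[0,-0.1,-0.17,0,0],[0,-0.1,-0.17,0,0],[0,-0.1,-0.17,0,0]]'
python3 - <<'E'
from h import *
for c in("scene","side"):
    p=grab_frame(c);P=cloud(p)
    q,a,e=fin(P,(.525,.0275));m=q.mean(0);print(c,len(q),"axis",a.round(1),"dir",np.degrees(np.arctan2(m[1]-.0275,m[0]-.525)).round(1))
    r=np.hypot(P[...,0]-.4985,P[...,1]+.072);z=P[...,2][r<.010];print("btn z",np.nanmedian(z).round(4),len(z))
    for n in("beaker","bottle","stapler"):
        for r in place_of(n,p)[:1]: print(" ",n,np.round(r["uv"]),atz(p,r["uv"],Z[n]).round(3))
E
```

```text
clock: 28.52
tcp_pos: [0.4, -0.0647, 0.2234]
eef_rot: [[0.077, 0.997, 0.003], [0.997, -0.077, -0.001], [-0.001, 0.003, -1.0]]
force: [0.8, -0.1, -0.5]
width: 0.004
grasp_force: 0.0
scene 116 axis -23.6 dir -14.3
btn z 0.088 73
  beaker [280. 252.] [ 0.661 -0.048  0.074]
  bottle [376. 294.] [0.684 0.132 0.   ]
  stapler [199. 204.] [ 0.513 -0.25   0.   ]
side 193 axis 160.7 dir -15.0
btn z 0.0874 76
  beaker [328. 207.] [ 0.651 -0.051  0.074]
  bottle [269. 306.] [0.68  0.127 0.   ]
  stapler [439. 203.] [ 0.501 -0.244  0.   ]
```

```bash
python3 -c "
from workcell import *
print(close_job())"
```

```text
the job is handed in; nothing more can be done
None
```

The job is handed in: the dial measured four clicks clockwise, the start button was pressed to the bottom and sprang back, the beaker, bottle and stapler measured unmoved, and the arm finished clear; no verdict was returned.

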